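# Function check of the bench tool's stop button

### The arm

A 6-joint arm with a two-finger parallel gripper is mounted at the origin on the work surface. World frame = base frame: x ahead of the robot, y to its left, z up, the work surface at z = 0. Lengths are in mm, angles in degrees, forces in N, time in s.
With the tool pointing down it reaches from about 350 to 775 mm from the base axis. Payload 7.3 kg.
Tool frame: the origin (TCP) lies midway between the tips of the shut fingers; the grasp point (between the pads) lies 19 mm behind it (arm.hold_point_z is the distance from the TCP to the grasp point, in mm); z points along the fingers, y is the line along which they close (so a half turn about z gives the same grasp; the last joint's range is limited). The gripper opens to 92 mm and grips with 3 to 60 N. Pads are 19 mm wide; open, the fingers measure 130 mm over their backs; the gripper's body (75 mm by 190 mm) begins 47 mm behind the grasp point.
Start: joints at [-78.667, 19.595, 87.324, -0, 73.075, -8.365], TCP at [176.983, -494.289, 226.741] pointing down, gripper open.
Joint ranges: [-145.02, 145.02], [-44.19, 115.74], [2.07, 154.8], [-57.11, 237.11], [16.16, 152.29], [-177.93, 177.93]. Speed limits (degrees/s): [147.25, 147.25, 180, 180, 180, 180].

### API

Orientations are given as [roll, pitch, yaw] about the fixed x, y, z axes, in that order (R = Rz(yaw) Ry(pitch) Rx(roll)).
In Python, from cell import state, eyes, job, arm gives the robot as it stands. The module is installed in compiled form; this text tells all that it offers.
- The arm moves only by the tool apply_moves, never from a script. Its argument "increments" is a list of rows, each a list of 4 numbers: the shift along the tool's x, y, z in cm, then the turn about the tool's z in rad. A call has 1 to 8 rows; each row is the pose to reach, as a shift and turn from the pose commanded when the call began, along the tool's axes at that moment; what a row does not reach only later rows make up. A row lasts 1/10 s, in which the tool goes at most 50 mm and 8.59 degrees, less where a joint would pass 70% of its speed; a pose out of reach is approached as far as the arm can. A call with a gripper value outside its range is refused whole. "jaw" is the opening in per cent of the stroke, from 0 (shut) to 100 (fully open), set as the call begins (left out, the last holds). The fingers move at their own pace and stop on an object; "newtons" is the grip in N (left out, the last holds). Time passes only in rows, so rows that repeat a pose let the fingers close. It gives the time, the measured TCP pose, the force, the opening and the grip force at its end, in the units of the state.
- state(): the state, without advancing time (a new reading comes with each control period).
- eyes.capture(name): name is "scene" or "top"; returns the picture (480x640x3 uint8, red, green, blue); there is no depth.
- eyes.camera_model(name): a dict with "fx", "fy", "cx", "cy" (pixels), "rvec" (rotation vector, rad) and "tvec" (3), from world to camera coordinates, as OpenCV has them. Camera axes: x right, y down, z forward; pixel columns grow to the right and rows downward; lengths in mm; the calibration is good to about 2 mm. A picture is of the moment at which its call begins. camera_model takes no time and is no camera call.
- job.close_job(): hands the job in; it is judged then, once.
The state is a dict: "clock": time; "joint_pos": joint angles; "joint_vel": joint speeds; "joint_efforts": joint torques, N m; "ee_pos": TCP position; "tcp_rot": TCP orientation; "contact_force": force on the tool from outside, world axes, zero at the start; "wrist_torque": the same for the moment, N m; "grip_width": finger opening in mm; "grip_force": force on a finger pad.
Only numpy, scipy, OpenCV 4.12 (cv2) and the standard library are available. Lean on these libraries where they do the work, as an engineer would, in place of code of your own. Each camera call takes 0.05 s, during which the arm holds its last target. There are 200 camera calls.

### The job

Check the stop button of the bench tool: press the eared mushroom head on the stop box straight down until it latches, and take the hand off so that it is seen to stay down by itself. Then push one of its ears round clockwise (seen from above) with the fingers until the latch lets go, and let it spring back up and round, without lifting or shifting the box. Leave the dial box, the vial, the tub and the tool cradle as they are.

Things in the scene. Friction and masses are not known exactly. Their poses are not given: they have to be found in the camera images.
- station: stop box: white plastic box 130 x 110 x 70 mm (its own x, y, z), standing loose on the bench, at least 2.2 kg; not to be lifted or shifted. Origin: centre of its underside. It carries the black mushroom head in the middle of its top face. It can stand on the left or the right, the dial box on the other side.
- stop_top (a point): top of the black mushroom head's dome, on the head's vertical axis; 114 mm above the bench when up, about 106 mm when latched. The dome is round, 42 mm across, nearly flat for 14 mm at its top, its underside 18 mm above the box's top face when up. x and y axes turn with the head, z is up; the ears lie along +y and -y (the box's own y while the head is not twisted).
- ear_tip (a point): outer end of one ear (the +y one), 38 mm from the head's axis, at half the ear's height: 98 mm above the bench when up. Two ears stick out of the dome on opposite sides, together one straight bar 76 mm tip to tip, 14 mm thick, 16 mm high (20 to 36 mm above the box's top face when up, 8 mm lower when latched). Free space all round and below the ears.
- stop_press (a joint): how far the head is pushed down, m: 0 fully up, 0.011 bottomed. A spring pushes it up (2.5 N at the start, 8 N at the bottom, nowhere more than 9 N). Pushed beyond 0.009 it latches, and when let go it rests at about 0.008; it stays there until it is twisted.
- stop_twist (a joint): how far the head is turned clockwise seen from above, rad: 0 at rest, end stop 0.9. A weak spring turns it back (0.03 N m at 0, 0.08 N m at 0.9). The latch lets go at about 0.55, best turned to 0.7 or more; the head then jumps up 8 mm. It does not turn anticlockwise from 0.
- controller: bystander: dial box, white plastic 130 x 110 x 60 mm, loose, with a black bar dial 44 mm high and 40 mm wide on top. Origin: centre of its underside.
- dial_end (a point): bystander: the marked end of the dial's bar, 18 mm from the dial's axis, about 104 mm above the bench; the dial must not be turned.
- vial: bystander: small closed sample jar, 30 mm across, 48 mm high, standing loose. Origin: centre of its underside.
- tub: bystander: clear open tub 110 x 130 x 66 mm with nine capped vials, beyond the boxes. Origin: centre of its underside.
- cradle: bystander: white cradle 80 x 130 mm with a cordless rotary handpiece lying in it along the cradle's y, 185 mm long, 60 mm high in all. Origin: centre of its underside.
Not all that is in view belongs to the job. What is shaped like the station but green, purple or red is not meant.

How it is judged (in metres and radians):
On the way, in this order (a step that is already met when the one before it is completed fails the run):
1. the head is latched down and stays there with the robot's hand off the box (value of joint stop_press above 0.006 m and contact force between each of the arm, the fingers and station below 0.2 N), for 0.2 s.
2. the head is twisted clockwise by more than 0.4 rad (value of joint stop_twist above 0.4 rad).
At the end, for the whole second after the job is handed in: After having latched and been twisted, the head is fully up again (within 2 mm) and turned back (within 0.15 rad), and the stop box stands flat and still within 20 mm of where it was (value of joint stop_press below 0.002 m and value of joint stop_twist below 0.15 rad and distance of station from where it was at the start of the episode below 0.02 m and height (world z) of station below 0.005 m and angle between station's own z axis and vertical below 0.05 rad and linear speed of station below 0.02 m/s); the robot touches nothing.
It fails at once if the stop box is lifted, tipped or shifted by more than 20 mm (height (world z) of station above 0.008 m or angle between station's own z axis and vertical above 0.12 rad or distance of station from where it was at the start of the episode above 0.02 m).
It fails at once if the dial box is moved by more than 20 mm or its dial turned (distance of any of controller, dial_end from where it was at the start of the episode above 0.02 m).
It fails at once if the vial, the tub or the cradle is moved by more than 20 mm (distance of any of vial, tub, cradle from where it was at the start of the episode above 0.02 m).
It also fails if it takes over 45 s, if anything falls off the work surface, if the arm or the gripper's body presses on something with over 40 N, if the wrist force passes 120 N, or if a joint passes its speed limit or range.

## Working session

There is one attempt and no reset: what is moved stays moved. The work goes in short steps, Python scripts to look and compute and a tool call to move; the robot and the scene stay as the last step left them, time stands still between calls to the robot, and variables do not carry over. Pictures are saved under pics/ and viewed, at most 10 in all, crops included, and the job is handed in when it is done.

Besides the shell and the picture viewer there is one more tool, called after "Request:" by a JSON object that holds its "fn" and its "kwargs", one argument or row to a line. apply_moves: Moves the arm, as the interface text tells. Its arguments: {"type":"object","properties":{"increments":{"type":"array"},"jaw":{"type":"number"},"newtons":{"type":"number"}},"required":["increments"]}

```bash
mkdir -p pics
python3 - <<'E'
from cell import state, eyes, job, arm
import cv2,json
for n in("scene","top"):
    im=eyes.capture(n); cv2.imwrite(f"pics/{n}0.png",im[:,:,::-1]); print(n,eyes.camera_model(n))
s=state();print(s)
E
```

```text
scene {'fx': 487.7313138409283, 'fy': 487.7313138409283, 'cx': 325.6473532162138, 'cy': 239.37634514341585, 'rvec': array([ 1.86014618,  1.4014315 , -0.70974937]), 'tvec': array([-116.25479976, -280.69800266, 1394.99008017])}
top {'fx': 445.71729207929496, 'fy': 445.71729207929496, 'cx': 316.151223520671, 'cy': 241.06401827608863, 'rvec': array([ 2.17673061, -2.1636444 ,  0.08965997]), 'tvec': array([-62.74809353, 579.59410048, 860.35959661])}
{'clock': 0.1, 'joint_pos': array([-7.86652729e+01,  1.96319727e+01,  8.73715130e+01, -1.58802532e-03,
        7.30726893e+01, -8.36563720e+00]), 'joint_vel': array([ 0.06619208, -0.0946046 , -0.12255961,  0.18114885, -0.0114878 ,
        0.04791741]), 'joint_efforts': array([ 1.67456783e-03, -4.32005739e+01, -2.44694030e+01,  7.18666962e-02,
        5.26275916e-02, -5.12166002e-05]), 'ee_pos': array([ 176.91736781, -493.91944227,  226.12020527]), 'tcp_rot': array([-1.79924414e+02, -9.58023865e-03,  1.97008214e+01]), 'contact_force': array([-1.10975699, -0.43900661,  0.10827798]), 'wrist_torque': array([-0.00770382, -0.01730192,  0.0285482 ]), 'grip_force': 0.0, 'grip_width': 91.78797866845575}
```

View pics/scene0.png

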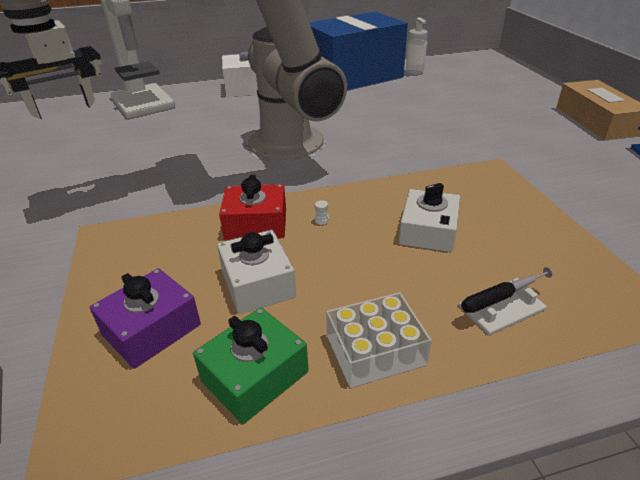

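View pics/top0.png

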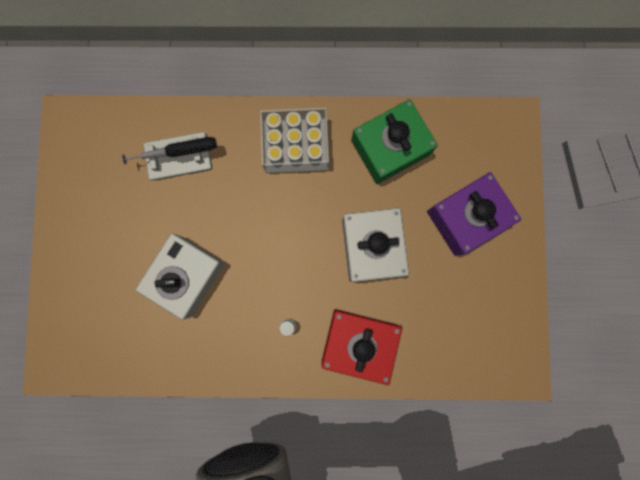

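The top view shows the white stop box at about (377,245), with its black head at (378,244) and the ear bar nearly along the columns. In the scene view the head is at (252,243). The dial box is at (175,280) in the top view, and the vial is at (288,328).

```bash
cat > h.py <<'E'
import cv2,numpy as np
from cell import state, eyes, job, arm
def cam(n):
    m=eyes.camera_model(n);K=np.array([[m['fx'],0,m['cx']],[0,m['fy'],m['cy']],[0,0,1]])
    R=cv2.Rodrigues(m['rvec'])[0];t=m['tvec'].reshape(3,1);return K,R,t
def ray(n,p):
    K,R,t=cam(n);return (-R.T@t).ravel(),R.T@np.linalg.inv(K)@[p[0],p[1],1]
def onz(n,p,z):
    c,d=ray(n,p);return c+d*(z-c[2])/d[2]
def tri(a,b):
    P=[k@np.hstack([R,t]) for k,R,t in(cam("scene"),cam("top"))]
    X=cv2.triangulatePoints(*P,np.array(a,float),np.array(b,float)).ravel();return X[:3]/X[3]
def black(im,x0,y0,x1,y1,th=50):
    m=np.zeros(im.shape[:2],np.uint8);m[y0:y1,x0:x1]=(im[y0:y1,x0:x1].max(2)<th)*255
    cs=cv2.findContours(m,cv2.RETR_EXTERNAL,cv2.CHAIN_APPROX_NONE)[0]
    return m,max(cs,key=cv2.contourArea)
E
python3 - <<'E'
from h import *
S=cv2.imread("pics/scene0.png");T=cv2.imread("pics/top0.png")
out=[]
for n,im,b in(("scene",S,(222,222,285,266)),("top",T,(350,222,408,268))):
    m,c=black(im,*b); r=cv2.minAreaRect(c); e=[tuple(c[c[:,0,0].argmin(),0]),tuple(c[c[:,0,0].argmax(),0])]
    d=cv2.distanceTransform(m,cv2.DIST_L2,5);y,x=np.unravel_index(d.argmax(),d.shape)
    print(n,r,e,"dome",x,y,d.max(),cv2.boundingRect(c)); out.append((r,e,(x,y)))
x0,y0=out[1][2]
print("tri dome",tri(out[0][2],out[1][2]))
el,er=out[1][1];sl,sr=out[0][1]
for a in(sl,sr):
    for b in (el,er): print("ear",tri(a,b))
print([onz("top",p,98) for p in(el,er)],onz("top",out[1][2],100), onz("top",out[1][0][0],98))
w=(T.min(2)>140).astype(np.uint8)*255;w[:200]=0;w[300:]=0;w[:,:330]=0;w[:,420:]=0
c=max(cv2.findContours(w,0,1)[0],key=cv2.contourArea);r=cv2.minAreaRect(c);print("box",r,[onz("top",p,70) for p in cv2.boxPoints(r)])
for a,b in (((202,0),(0,0)),): pass
big=cv2.resize(np.hstack([S[215:315,210:310],T[200:300,330:430]]),(800,400),interpolation=cv2.INTER_CUBIC);cv2.imwrite("pics/c.png",big)
E
```

```text
scene ((252.0, 242.0), (40.0, 20.0), 0.0) [(np.int32(232), np.int32(244)), (np.int32(272), np.int32(242))] dome 247 244 7.5906997 (232, 232, 41, 21)
top ((378.0000305175781, 243.0), (35.58051300048828, 20.833324432373047), 20.556045532226562) [(np.int32(359), np.int32(243)), (np.int32(397), np.int32(243))] dome 378 243 10.187599 (359, 233, 39, 21)
tri dome [ 570.18205178 -176.91574811   95.90505904]
ear [ 571.68843901 -176.05224557   99.79439878]
ear [ 570.3064141  -206.14706816  102.67249917]
ear [ 571.06827872 -137.10075709   92.02697324]
ear [ 582.28054955 -169.04276327  111.15257553]
[array([ 570.26808443, -138.16555292,   98.        ]), array([ 570.66046292, -207.42448398,   98.        ])] [ 570.28784304 -172.54834053  100.        ] [ 570.46434738 -172.80802721   98.        ]
box ((375.67022705078125, 244.229736328125), (66.341064453125, 55.891048431396484), 83.21102905273438) [array([ 626.75160597, -112.25261366,   70.        ]), array([ 639.96924986, -217.67323796,   70.        ]), array([ 515.15968628, -231.02166484,   70.        ]), array([ 502.15515913, -127.03296331,   70.        ])]
```

View pics/c.png

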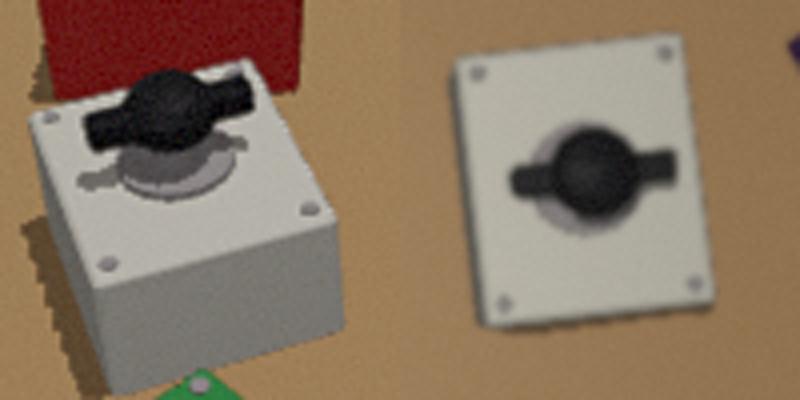

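The crop shows the ear bar tilted about 6° like the box. The dome is at scene (252.3,242.5) and top (378.7,243.3), and the bar's ends at top (358,245) and (399,241.5). The head's axis is about (571,-172), with the bar direction about 96° from x. I'll press with shut fingers first.

Run:
```python
from h import *
print(tri((252.3,242.5),(378.75,243.25)),tri((232,247.5),(399,241.5)),tri((273,238),(358.2,245.2)))
print(onz("top",(399,241.5),98),onz("top",(358.2,245.2),98),onz("top",(364,350),100))
```

```text
[ 570.2942351  -172.14752846   98.2989393 ] [ 573.73123858 -208.74323458   98.121915  ] [ 566.68297899 -134.55204981   97.26205499]
[ 573.42863089 -211.0958095    98.        ] [ 566.23012601 -136.69751117   98.        ] [ 378.78560687 -146.44031252  100.        ]
```

Request:
{"fn": "apply_moves", "kwargs": {
  "increments": [
    [4, -1.4, 0, 0],
    [8, -2.8, 0, 0],
    [12, -4.3, 0, 0],
    [16, -5.7, 0, 0],
    [20, -7.1, 0, 0],
    [24, -8.5, 0, 0],
    [28, -10, 0, 0],
    [32, -11.4, 0, 0]
  ],
  "jaw": 0,
  "newtons": 20
}}

```text
clock: 0.9
ee_pos: [440.8, -277.6, 226.4]
tcp_rot: [-180.0, 0.0, 19.7]
contact_force: [0.3, -1.2, -1.2]
grip_width: 32.6
grip_force: 0.0
```

Request:
{"fn": "apply_moves", "kwargs": {
  "increments": [
    [4, -1.4, 0, -0.1],
    [8, -2.8, 2, -0.2],
    [12, -4.2, 4, -0.3],
    [15.9, -5.6, 6, -0.4],
    [15.9, -5.6, 8, -0.5],
    [15.9, -5.6, 9, -0.6],
    [15.9, -5.6, 9.5, -0.72],
    [15.9, -5.6, 9.5, -0.72]
  ]
}}

```text
clock: 1.7
ee_pos: [570.0, -172.3, 130.2]
tcp_rot: [-179.8, 0.0, 61.0]
contact_force: [0.2, -0.3, -0.3]
grip_width: 0.5
grip_force: 0.0
```

Request:
{"fn": "apply_moves", "kwargs": {
  "increments": [
    [0, 0, 0.6, 0],
    [0, 0, 1.2, 0],
    [0, 0, 1.6, 0],
    [0, 0, 1.8, 0],
    [0, 0, 2.0, 0],
    [0, 0, 2.2, 0],
    [0, 0, 2.4, 0],
    [0, 0, 2.4, 0]
  ]
}}

```text
clock: 2.5
ee_pos: [570.6, -172.8, 108.2]
tcp_rot: [180.0, 0.0, 60.9]
contact_force: [-2.1, 0.9, 5.0]
grip_width: -0.0
grip_force: 2.2
```

Request:
{"fn": "apply_moves", "kwargs": {
  "increments": [
    [0, 0, 0.15, 0],
    [0, 0, 0.3, 0],
    [0, 0, 0.45, 0],
    [0, 0, 0.55, 0],
    [0, 0, 0.6, 0],
    [0, 0, 0.6, 0]
  ]
}}

```text
clock: 3.1
ee_pos: [570.8, -172.9, 103.1]
tcp_rot: [179.9, 0.0, 60.9]
contact_force: [-3.6, 1.2, 10.1]
grip_width: 0.6
grip_force: 5.2
```

Request:
{"fn": "apply_moves", "kwargs": {
  "increments": [
    [0, 0, -1, 0],
    [0, 0, -3, 0],
    [0, 0, -5.5, 0],
    [0, 0, -6, 0],
    [0, 0, -6, 0],
    [0, 0, -6, 0]
  ]
}}

```text
clock: 3.7
ee_pos: [570.1, -172.6, 160.6]
tcp_rot: [-179.9, 0.0, 60.9]
contact_force: [-0.5, 0.0, -0.2]
grip_width: 0.6
grip_force: 0.0
```

Run:
```python
from h import *
S=eyes.capture("scene")[:,:,::-1].copy()
S0=cv2.imread("pics/scene0.png")
cv2.imwrite("pics/d.png",cv2.resize(np.hstack([S0[205:305,210:310],S[205:305,210:310]]),(800,400),interpolation=cv2.INTER_CUBIC))
s=state();print(s['ee_pos'],s['contact_force'],s['clock'])
```

```text
[ 570.01556857 -172.48218434  160.35065638] [-0.59184067  0.11484341 -0.22750973] 3.75
```

View pics/d.png

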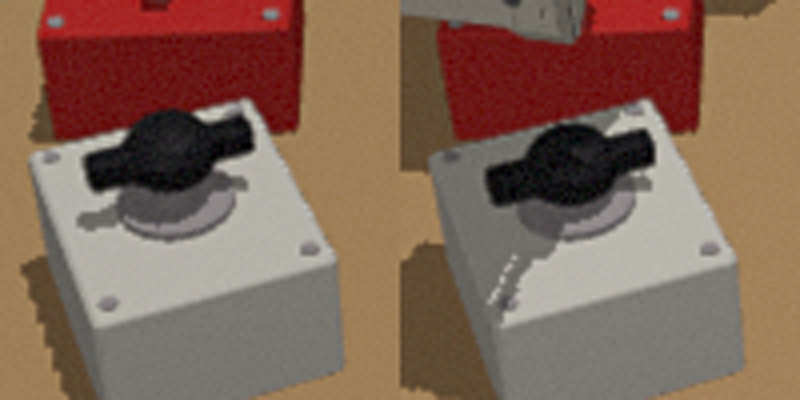

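The head sits about 3.3 px lower, roughly 8 mm, so it is latched with the hand off, and the box has not moved. Next I'll open to straddle the dome, descend either side of it, and turn clockwise about the head's axis.

Request:
{"fn": "apply_moves", "kwargs": {
  "increments": [
    [0, 0, 0, 0],
    [0, 0, 1, 0],
    [0, 0, 2, 0],
    [0, 0, 2.5, 0],
    [0, 0, 3, 0],
    [0, 0, 3, 0],
    [0, 0, 3, 0],
    [0, 0, 3, 0]
  ],
  "jaw": 60
}}

```text
clock: 4.55
ee_pos: [570.9, -172.9, 132.1]
tcp_rot: [179.9, -0.0, 61.0]
contact_force: [-0.2, 0.9, -0.6]
grip_width: 54.6
grip_force: 0.0
```

Request:
{"fn": "apply_moves", "kwargs": {
  "increments": [
    [0, 0, 0.5, 0],
    [0, 0, 1.2, 0],
    [0, 0, 2, 0],
    [0, 0, 3, 0],
    [0, 0, 4, 0],
    [0, 0, 5, 0],
    [0, 0, 5.1, 0],
    [0, 0, 5.1, 0]
  ]
}}

```text
clock: 5.35
ee_pos: [570.5, -172.7, 80.2]
tcp_rot: [-180.0, 0.0, 60.9]
contact_force: [-0.5, -0.4, 0.2]
grip_width: 55.4
grip_force: 0.0
```

Request:
{"fn": "apply_moves", "kwargs": {
  "increments": [
    [0, 0, 0, 0.1],
    [0, 0, 0, 0.2],
    [0, 0, 0, 0.3],
    [0, 0, 0, 0.4],
    [0, 0, 0, 0.5],
    [0, 0, 0, 0.6],
    [0, 0, 0, 0.7],
    [0, 0, 0, 0.8]
  ]
}}

```text
clock: 6.15
ee_pos: [570.8, -173.0, 81.5]
tcp_rot: [180.0, -0.0, 14.9]
contact_force: [-2.2, -0.1, 0.8]
grip_width: 54.8
grip_force: 1.3
```

Run:
```python
from h import *
S=eyes.capture("scene")[:,:,::-1]
cv2.imwrite("pics/e.png",cv2.resize(S[190:310,190:330],(700,600),interpolation=cv2.INTER_CUBIC))
s=state();print(s['contact_force'],s['wrist_torque'])
```

```text
[-0.8658956   0.36923504  0.70789932] [ 0.07032082  0.14365417 -0.01406511]
```

View pics/e.png

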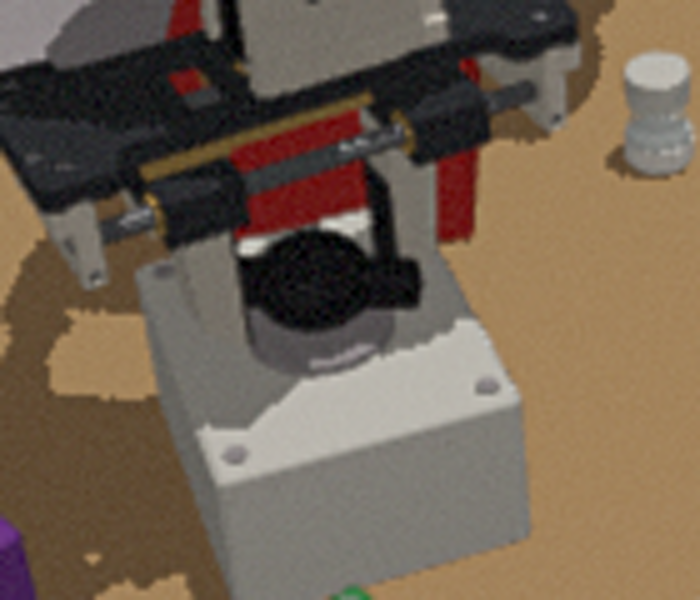

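The head is already turning, with the right ear coming towards the camera (clockwise from above) and both fingers on the ears. I'll continue the turn.

Request:
{"fn": "apply_moves", "kwargs": {
  "increments": [
    [0, 0, 0, 0.1],
    [0, 0, 0, 0.2],
    [0, 0, 0, 0.3],
    [0, 0, 0, 0.36],
    [0, 0, 0, 0.4],
    [0, 0, 0, 0.4]
  ]
}}

```text
clock: 6.8
ee_pos: [570.6, -172.7, 81.2]
tcp_rot: [180.0, -0.0, -7.7]
contact_force: [-1.4, 0.7, 1.3]
grip_width: 55.2
grip_force: 1.2
```

Run:
```python
from h import *
S=eyes.capture("scene")[:,:,::-1]
cv2.imwrite("pics/f.png",cv2.resize(S[190:310,190:330],(700,600),interpolation=cv2.INTER_CUBIC))
s=state();print(s['contact_force'],s['wrist_torque'])
```

```text
[-2.19667538  1.46991555  2.37250638] [0.18477765 0.32328974 0.06846294]
```

View pics/f.png

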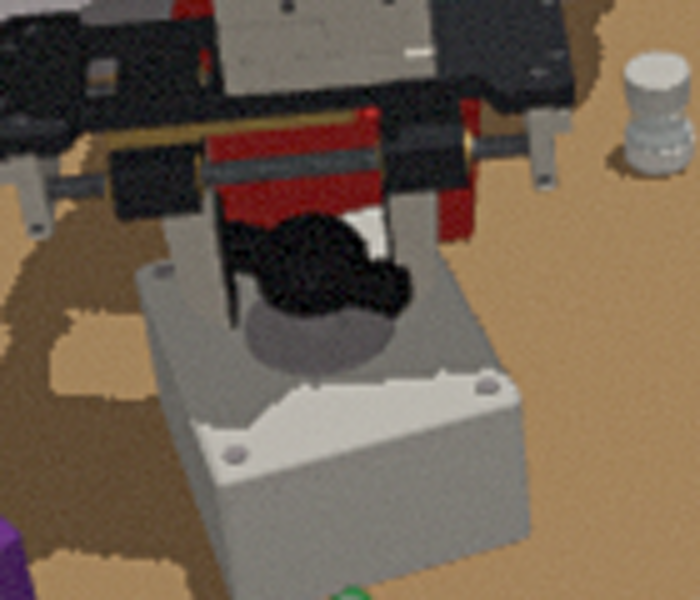

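The head has jumped up: its dome centre rose from about 280 to 265 in this crop, and it is twisted about 0.8 rad. Now I'll turn the fingers back and lift.

Request:
{"fn": "apply_moves", "kwargs": {
  "increments": [
    [0, 0, 0, -0.12],
    [0, 0, 0, -0.26],
    [0, 0, 0, -0.4],
    [0, 0, 0, -0.54],
    [0, 0, 0, -0.68],
    [0, 0, 0, -0.82],
    [0, 0, 0, -0.96],
    [0, 0, 0, -1.1]
  ]
}}

```text
clock: 7.65
ee_pos: [571.1, -172.9, 80.9]
tcp_rot: [179.9, -0.0, 55.7]
contact_force: [0.8, -0.6, 0.8]
grip_width: 55.1
grip_force: 0.0
```

Request:
{"fn": "apply_moves", "kwargs": {
  "increments": [
    [0, 0, 0, -0.1],
    [0, 0, -0.5, -0.1],
    [0, 0, -2, -0.1],
    [0, 0, -5, -0.1],
    [0, 0, -9, -0.1],
    [0, 0, -12, -0.1],
    [0, 0, -14, -0.1],
    [0, 0, -14, -0.1]
  ]
}}

```text
clock: 8.45
ee_pos: [572.3, -173.5, 224.7]
tcp_rot: [179.6, -0.0, 60.9]
contact_force: [0.7, -0.4, 0.3]
grip_width: 54.9
grip_force: 0.0
```

Request:
{"fn": "apply_moves", "kwargs": {
  "increments": [
    [-4, 0, 0, 0],
    [-8, 0, 0, 0],
    [-11, 0, 0, 0],
    [-13, 0, 0, 0],
    [-14, 0, 0, 0],
    [-14, 0, 0, 0],
    [-14, 0, 0, 0]
  ]
}}

```text
clock: 9.15
ee_pos: [502.9, -294.4, 220.2]
tcp_rot: [-180.0, -0.0, 60.9]
contact_force: [-0.2, -0.4, 0.4]
grip_width: 55.0
grip_force: 0.0
```

Run:
```python
from h import *
S=eyes.capture("scene")[:,:,::-1];T=eyes.capture("top")[:,:,::-1]
S0=cv2.imread("pics/scene0.png");T0=cv2.imread("pics/top0.png")
a=np.hstack([S0[205:305,210:310],S[205:305,210:310]]);b=np.hstack([T0[200:300,330:430],T[200:300,330:430]])
cv2.imwrite("pics/g.png",cv2.resize(np.vstack([a,b]),(600,600),interpolation=cv2.INTER_CUBIC))
s=state();print(s['ee_pos'],s['contact_force'],s['clock'])
```

```text
[ 503.21494557 -294.10820586  220.51602219] [ 0.1451132  -0.28201116  0.3022979 ] 9.25
```

View pics/g.png

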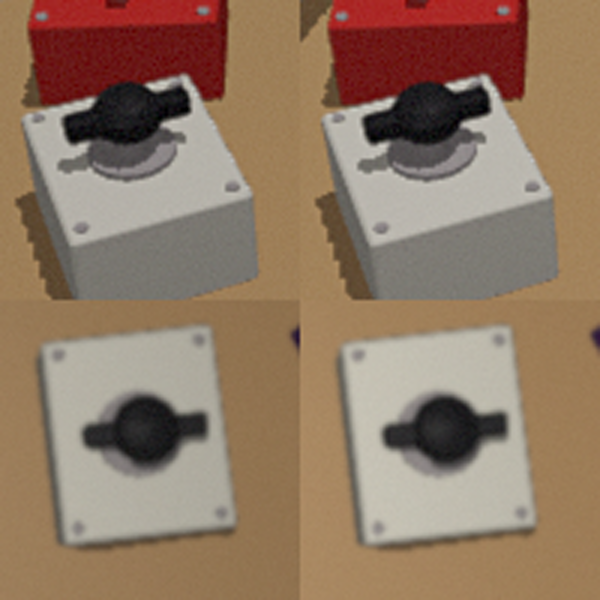

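Before and after pictures match in both views: the head is up and turned back, the box has not moved, and the hand is clear.

```bash
python3 -c "
from cell import job
print(job.close_job())"
```

```text
the job is handed in; nothing more can be done
None
```

The stop button latched and stayed down with the hand off, then a clockwise twist of about 0.8 rad released it and it sprang back up and round; the box did not visibly move, and the job is handed in (no verdict was returned).

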